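# Clip the lock-out snap hook onto the gas valve's ring

## Robot

A 6-joint arm with a two-finger parallel gripper is mounted at the origin on the work surface. World frame = base frame: x ahead of the robot, y to its left, z up, the work surface at z = 0. Lengths are in m, angles in rad, forces in N, time in s.
With the tool pointing down it reaches from about 0.375 to 0.75 m from the base axis. Payload 9 kg.
Tool frame: the origin (TCP) lies at the very end of the fingers, on their centre line; the grasp point (between the pads) lies 19 mm behind it (env.tcp_to_grasp is the distance from the TCP to the grasp point, in m); z points along the fingers, y is the line along which they close (so a half turn about z gives the same grasp; the last joint's range is limited). The gripper opens to 85 mm and grips with 20 to 120 N. Pads are 22 mm wide; open, the fingers measure 114 mm over their backs; the gripper's body (76 mm by 85 mm) begins 54 mm behind the grasp point. The pads swing forward as they close: fully open they stand 13 mm farther back than shut.
Start: joints at [1.052, 0.104, 0.097, 1.564, 0, 1.353], TCP at [0.178, 0.573, 0.231] pointing down, gripper open.
Joint ranges: [-2.99, 2.99], [-0.84, 1.86], [-1.1, 1.16], [-1.84, 2.11], [-1.51, 1.56], [-3.14, 3.14]. Speed limits (rad/s): [2.22, 2.22, 2.57, 3.14, 3.14, 3.14].

## Interface

Orientations are given as a unit quaternion [x, y, z, w].
In Python, from rig import env gives the robot as it stands. The module is installed in compiled form; this text tells all that it offers. Calls block until the motion is done:
- env.move_ptp(position, orientation): joint-space move of the TCP to a pose.
- env.line_to(position, rate=0.15, ori=None, max_force=None): straight line of the TCP; ori=None keeps the orientation; rate is the mean speed in m/s. With max_force (N) it stops when the force on the tool has changed by that much, and returns True; else False.
- env.set_joints(angles): joint-space move.
- env.open() and env.clamp(): open the fingers fully, or close them until they stop; the grip force is fixed at half the most.
- env.hold(seconds).
- env.solve_ik(position, orientation): joint angles nearest the present ones, or None.
- env.camera(name): name is "scene" or "top" or "wrist"; returns a dict with "color" (480x640x3 uint8, red, green, blue), "range_z" (480x640 float32, m along the optical axis (not along the pixel's ray), 0 where there is no reading), "K" (3x3 intrinsics, pixels), "eye" and "orientation" of the camera in the world; the wrist camera has in their place "mount" (4x4, takes a point from camera to tool coordinates, whose origin is the TCP and whose axes are the flange's). Camera axes: x right, y down, z forward; pixel columns grow to the right and rows downward; lengths in m; the calibration is good to about 2 mm. A picture is of the moment at which its call begins: read the wrist's pose just before it.
A pose or a line that the arm cannot do raises env.Unreachable and nothing moves.
- env.hand_in(): hands the job in; it is judged then, once.
Readings, each from a call of its own:
- env.read_time_s(): time.
- env.read_joint_pos(): joint angles.
- env.read_qd(): joint speeds.
- env.read_effort(): joint torques, N m.
- env.read_tool_pos(): TCP position.
- env.read_tool_rot(): TCP orientation.
- env.read_wrist_force(): force on the tool from outside, world axes, zero at the start.
- env.read_wrist_torque(): the same for the moment, N m.
- env.read_grip_width(): finger opening in m.
- env.read_gripper_force(): force on a finger pad.
Only numpy, scipy, OpenCV 4.12 (cv2) and the standard library are available. Lean on these libraries where they do the work, as an engineer would, in place of code of your own. Each camera call takes 0.05 s, during which the arm holds its last target. There are 200 camera calls.

## Task

The instrument's gas valve is being locked out for service. Take the tagged snap hook by its black grip and push it against the upright ring bar of the block that carries the round valve handwheel, until the sprung gate gives way and snaps shut behind the bar; then leave the hook clipped there, lying flat on the bench. The ring on the plain block without a handwheel and the open hook without a gate are not to be used.

Things in the scene. Friction and masses are not known exactly. Their poses are not given: they have to be found in the camera images.
- hook_grip (a point): Centre of the tagged snap hook's black grip (60 x 22 wide x 24 high; the hook lies flat, 0.3 kg), 12 above the bench. x points forward to the gate, z up. Pinch it across y from above. Behind, x -75 to -29: white tag plate 44 wide, 4 thick. In front: neck, then a flat steel bow up to x=120, 66 wide, 16 high. The other hook (open curl, no gate or tag) is a bystander. All in mm.
- hook_mouth (a point): Middle of the bow's front mouth, where the gate bar (8 thick) crosses it: 112 mm ahead of hook_grip, 8 above the underside; same axes. The arms lie at y=+25 (hinge side) and -25; mouth 34 clear. A ring bar entering with its centre within 9 mm of y=0 swings the gate inwards; the gate snaps shut once the bar is 42 mm behind here (38 at y=-5, 45 at y=+5); the bow's back stops it at 50.
- gate (a joint): Opening angle of the snap hook's gate (rad): 0 shut, grows as it is pushed inwards, stop at 1.45. A spring always shuts it; pushing it open takes about 2 N at first and up to 6 N.
- ring_bar (a point): On the axis of the right ring's upright bar (fixed, 10 mm steel), 12 mm above the bench. It bends over at 42 mm height and runs level into its block, 75 mm on. x points level from bar to block (push the hook this way, under the level part), z up. The block is aluminium, 80 long, 76 wide, 50 high, with a black handwheel (64 across, top at 80). A like ring on a block without a handwheel is wrong.

How it is judged:
By the outcome, as a careful person would: the job done as asked, in the order asked, and still so for the second after the job is handed in, with the robot touching nothing.
It also fails if it takes over 40 s, if anything falls off the work surface, if the arm or the gripper's body presses on something with over 40 N, if the wrist force passes 120 N, or if a joint passes its speed limit or range.

## Working session

There is one attempt and no reset: what is moved stays moved. The work goes in short steps, each a Python script; the robot and the scene stay as the last script left them, time stands still between calls to the robot, and variables do not carry over. Pictures are saved under pics/ and viewed, at most 10 in all, crops included, and the job is handed in when it is done.

```bash
mkdir -p pics
cat > h.py <<'E'
import numpy as np, cv2
from scipy.spatial.transform import Rotation as R
from rig import env
def shot(name):
    if name=="wrist":
        p=np.array(env.read_tool_pos()); q=env.read_tool_rot()
    c=env.camera(name)
    T=np.eye(4)
    if name=="wrist":
        T[:3,:3]=R.from_quat(q).as_matrix(); T[:3,3]=p; T=T@np.array(c["mount"])
    else:
        o=np.array(c["orientation"]); T[:3,:3]=o if o.shape==(3,3) else R.from_quat(o).as_matrix(); T[:3,3]=c["eye"]
    c["T"]=T; return c
def ray(c,u,v,z):
    d=c["T"][:3,:3]@np.linalg.inv(c["K"])@np.array([u,v,1.]); e=c["T"][:3,3]
    return e+d*(z-e[2])/d[2]
def cloud(c):
    v,u=np.mgrid[:480,:640]; Z=c["range_z"]
    P=(np.stack([u,v,np.ones_like(u)],-1)@np.linalg.inv(c["K"]).T)*Z[...,None]
    return P@c["T"][:3,:3].T+c["T"][:3,3]
def save(n,im): cv2.imwrite(f"pics/{n}.png",cv2.cvtColor(im,cv2.COLOR_RGB2BGR))
E
python3 - <<'E'
from h import *
for n in("top","scene"):
    c=shot(n); save(n,c["color"]); np.savez(n,**c); print(n,c["T"].round(3).tolist(),c["K"][0])
print(env.read_tool_rot(),env.read_time_s())
E
```

```text
top [[0.003, -0.998, 0.065, 0.468], [-1.0, -0.003, -0.0, -0.056], [0.0, -0.065, -0.998, 0.772], [0.0, 0.0, 0.0, 1.0]] [439.47858892   0.         317.74510653]
scene [[-0.209, 0.538, -0.816, 1.229], [0.978, 0.126, -0.167, 0.106], [0.013, -0.833, -0.553, 0.523], [0.0, 0.0, 0.0, 1.0]] [450.08886928   0.         314.03631424]
[ 1.49824534e-01  9.88712413e-01 -5.70732297e-04 -2.17506783e-04] 0.1
```

View pics/top.png

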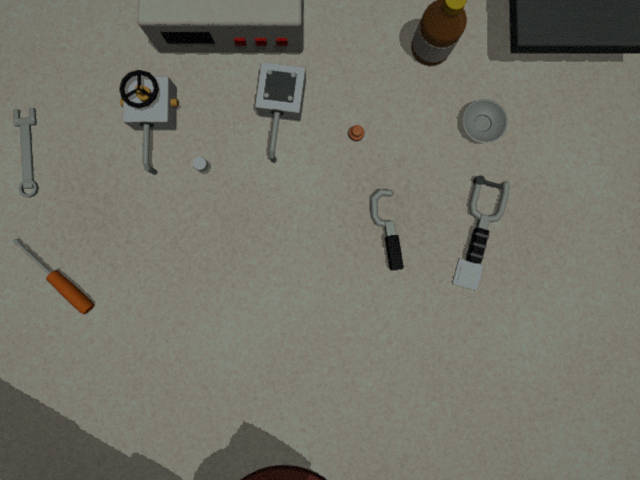

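View pics/scene.png

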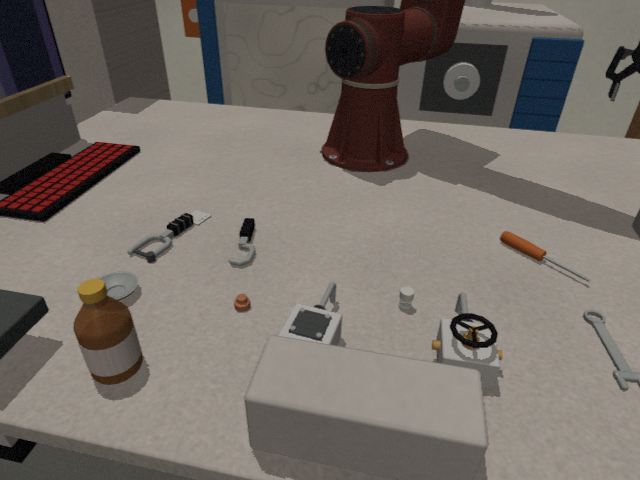

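The top view shows the tagged hook at the right: tag (467,275), grip (478,245), gate mouth about (492,182). The handwheel block is at (147,100) and its ring bar ends near (150,168). The decoys are the open hook at (393,250) and the plain block at (280,88). A white cap stands close to the right ring, at (200,164).

Run:
```python
from h import *
c=dict(np.load("top.npz")); P=cloud(c); im=c["color"]; g=im.max(2)
def mask(x0,y0,x1,y1,m):
    k=np.zeros((480,640),bool);k[y0:y1,x0:x1]=m[y0:y1,x0:x1];return k
mb=mask(462,220,495,268,g<60); v,u=np.nonzero(mb)
print("grip",u.mean(),v.mean(),ray(c,u.mean(),v.mean(),.024), len(u))
hk=mask(445,165,520,298,(P[...,2]>.006)); v,u=np.nonzero(hk)
print("hook",len(u)); 
tg=mask(445,258,490,295,g>175); v,u=np.nonzero(tg); print("tag",ray(c,u.mean(),v.mean(),.004 ),len(u))
rg=mask(135,124,165,178,P[...,2]>.015); v,u=np.nonzero(rg); Q=P[rg]; 
for y in range(124,176,4):
    w=u[v==y]; 
    if len(w): print(y,w.min(),w.max(),P[y,w,2].max().round(3),ray(c,w.mean(),y,.047)[:2].round(4))
a=cv2.resize(im[140:300,440:530],None,fx=3.7,fy=3.7,interpolation=2); b=cv2.resize(im[60:220,110:220],None,fx=3.7,fy=3.7,interpolation=2)
save("crop",np.hstack([a,b])); print(a.shape,b.shape)
```

```text
grip 476.5357833655706 243.95357833655706 [ 0.49761594 -0.32672907  0.024     ] 517
hook 1551
tag [nan nan nan] 0
124 135 164 0.05 [0.6969 0.2271]
128 135 164 0.047 [0.69   0.2279]
132 143 148 0.047 [0.6832 0.2334]
136 143 148 0.047 [0.6763 0.2332]
140 143 148 0.05 [0.6695 0.233 ]
144 143 148 0.048 [0.6627 0.2328]
148 143 148 0.047 [0.6559 0.2326]
152 143 148 0.048 [0.6491 0.2324]
156 143 148 0.049 [0.6423 0.2322]
160 143 148 0.048 [0.6356 0.2321]
164 143 148 0.046 [0.6288 0.2319]
168 144 152 0.041 [0.622  0.2275]
172 149 153 0.025 [0.6153 0.2223]
(592, 333, 3) (592, 407, 3)<stdin>:9: RuntimeWarning: Mean of empty slice.
  ret = ret.dtype.type(ret / rcount)
```

View pics/crop.png

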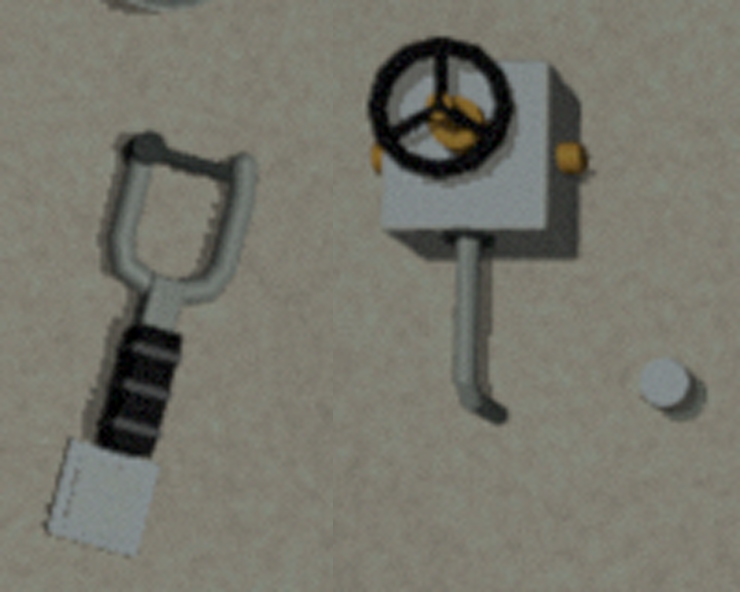

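Run:
```python
from h import *
c=dict(np.load("top.npz"))
m=(ray(c,480.5,179.7,.016)+ray(c,506.8,183.2,.016))/2; t=ray(c,467.8,274.3,.012); g=ray(c,476.5,244,.024)
print(m,t,g); d=(m-t)[:2]; print("yaw",np.degrees(np.arctan2(d[1],d[0])),np.linalg.norm(d),np.linalg.norm((m-g)[:2]))
for u,v in((152,172),(154,173)): print(ray(c,u,v,0),ray(c,u,v,.005))
yaw=np.arctan2(d[1],d[0])
def q(y): return R.from_euler('z',y)*R.from_euler('x',np.pi)
R0=R.from_quat(env.read_tool_rot()).as_matrix(); print(R0.round(2).tolist())
h=m[:2]-.112*d/np.linalg.norm(d); print("grip from mouth",h)
for f in(0,np.pi):
    print(env.solve_ik([g[0],g[1],.16],q(yaw+f).as_quat()), env.solve_ik([.5,.233,.02],q(f+.025).as_quat()))
c=shot("wrist"); print(np.array(c["mount"]).round(3).tolist())
```

```text
[ 0.60667861 -0.36161381  0.016     ] [ 0.44573966 -0.31493073  0.012     ] [ 0.49753666 -0.32666647  0.024     ]
yaw -16.175699468834967 0.16757282968154738 0.11460052928671001
[0.62484537 0.23857113 0.        ] [0.62383009 0.23666305 0.005     ]
[0.62305937 0.23496965 0.        ] [0.62205565 0.23308488 0.005     ]
[[-0.96, 0.3, -0.0], [0.3, 0.96, -0.0], [0.0, -0.0, -1.0]]
grip from mouth [ 0.49911247 -0.33041242]
[-0.80048157  0.08723383 -0.04978431  1.43377819  0.          2.6234303 ] [ 0.19892     0.03279671 -0.36484123  1.17315839  0.         -2.96767265]
[-0.80048157  0.08723383 -0.04978431  1.43377819  0.         -0.51816236] [ 0.19892     0.03279671 -0.36484123  1.17315839  0.          0.17392   ]
[[0.001, -0.966, -0.258, 0.065], [1.0, 0.001, 0.0, -0.001], [0.0, -0.258, 0.966, -0.143], [0.0, 0.0, 0.0, 1.0]]
```

```bash
cat >> h.py <<'E'
def q(y): return (R.from_euler('z',y+np.pi)*R.from_euler('x',np.pi)).as_quat()
E
python3 - <<'E'
from h import *
yaw=np.radians(-16.2)
env.move_ptp([.498,-.328,.13],q(yaw)); c=shot("wrist"); save("w1",c["color"]); np.savez("w1",**c); print(env.read_time_s())
E
```

```text
3.5583
```

View pics/w1.png

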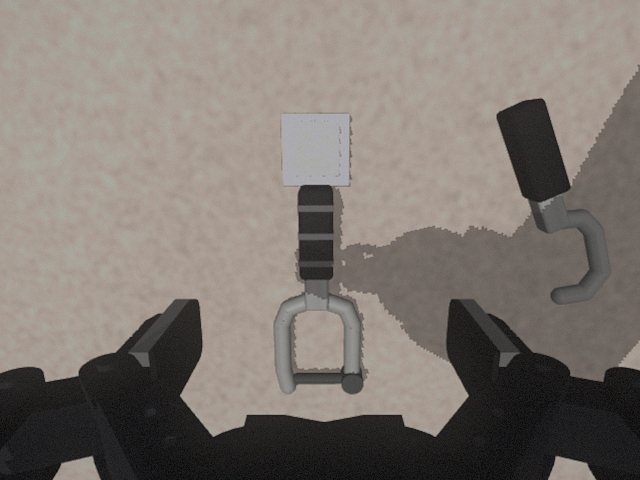

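The wrist view shows the hook square to the tool, with the grip spanning (299–333, 186–278), the tag above it, and the hinge at (352,382).

Run:
```python
from h import *
c=dict(np.load("w1.npz"))
g=(ray(c,316,187,.018)+ray(c,316,278,.022))/2; t=ray(c,315.5,150,.012); m=ray(c,319.5,379,.012)
print(g,t,m); d=(m-t)[:2]; y=np.arctan2(d[1],d[0]); print(np.degrees(y),np.linalg.norm((m-g)[:2]),np.linalg.norm((m-t)[:2]))
e=d/np.linalg.norm(d); G=m[:2]-.112*e; G=(G+g[:2])/2; print("G",G)
Q=q(y)
env.move_ptp([*G,.06],Q)
# grasp point 19 above TCP tip; tip just above bench
hit=env.line_to([*G,.005],rate=.06,max_force=15); print("hit",hit,env.read_tool_pos())
env.clamp(); print(env.read_grip_width(),env.read_gripper_force(),env.read_tool_pos(),env.read_wrist_force())
env.line_to([*G,.10],rate=.15); print(env.read_wrist_force(),env.read_grip_width(),env.read_time_s())
B=np.array([.6235,.2355]); yb=np.radians(1.5); s=np.array([np.cos(yb),np.sin(yb)])
S=B-s*(.112+.045)
env.move_ptp([*S,.10],q(yb))
print(env.read_time_s(),env.read_tool_pos(),env.read_wrist_force())
c=shot("top"); save("t2",cv2.resize(c["color"][60:300,60:300],None,fx=2.4,fy=2.4,interpolation=2)); np.savez("t2",**c)
c=shot("wrist"); save("w2",c["color"]); np.savez("w2",**c)
```

```text
[ 0.49614325 -0.33258331  0.02      ] [ 0.44644661 -0.3184583   0.012     ] [ 0.60335801 -0.36160006  0.012     ]
-15.373238557786134 0.11107194261886194 0.1627341404871562
G [ 0.49575435 -0.33224576]
hit False [ 0.4960323  -0.33252763  0.00549836]
0.02085585275334227 60.12076377868652 [ 0.49593686 -0.33244899  0.00533803] [0.45261497 0.0957518  3.69659779]
[-1.02232508  0.04960193 -4.14733581] 0.020600340469491447 6.4
8.4333 [0.46703459 0.2307157  0.09999846] [ 0.00495746  0.16495304 -3.60994833]
```

View pics/t2.png

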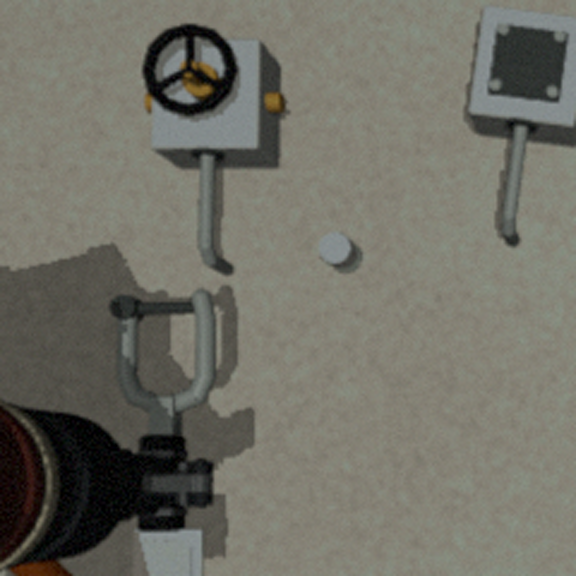

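View pics/w2.png

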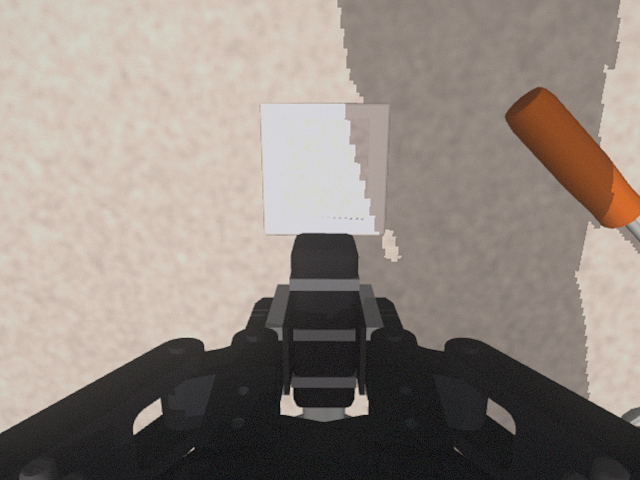

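The hook is held straight, its mouth in front of the handwheel ring. In the top crop the bar base is at (226,268) and the gate runs from (125,306) to (203,297). I'll lower it and measure.

Run:
```python
from h import *
p=np.array(env.read_tool_pos())
print(env.line_to([p[0],p[1],.006],rate=.08,max_force=12),env.read_tool_pos(),env.read_wrist_force(),env.read_time_s())
c=shot("top"); np.savez("t3",**c); save("t3",cv2.resize(c["color"][110:240,90:220],None,fx=4.5,fy=4.5,interpolation=2))
```

```text
False [0.4675318  0.23081578 0.00664894] [-0.27654151 -0.31460477 -3.24040252] 9.8583
```

View pics/t3.png

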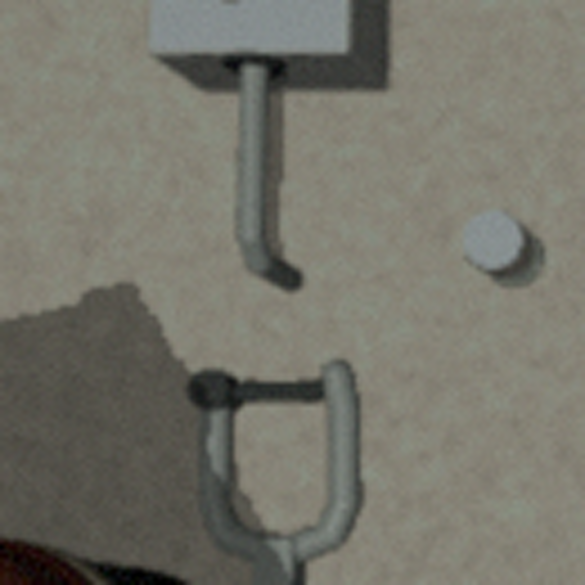

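The hook lies on the bench with its arms at u≈219 and 342 and its gate at v≈392. The bar base is at about (288,277) in the crop.

Run:
```python
from h import *
c=dict(np.load("t3.npz")); f=lambda u,v,z: ray(c,90+u/4.5-.4,110+v/4.5-.4,z)
print("bar",f(288,277,0),"level",f(253,100,.044),f(252,220,.044)); l,r=f(219,430,.014),f(342,430,.014); print("arms",l,r,(l+r)/2)
print("gate",f(280,392,.012)); print("neck", f(284,565,.014))
```

```text
bar [0.62637055 0.23576995 0.        ] level [0.68435446 0.23406449 0.044     ] [0.63881456 0.23315038 0.044     ]
arms [0.5637453  0.25547266 0.014     ] [0.563879   0.20803247 0.014     ] [0.56381215 0.23175257 0.014     ]
gate [0.57886903 0.23311075 0.012     ]
neck [0.51165762 0.22898186 0.014     ]
```

Run:
```python
from h import *
yb=np.radians(1.5); s=np.array([np.cos(yb),np.sin(yb),0]); p=np.array(env.read_tool_pos()); p[2]=.006
print(env.line_to(p+s*.08,rate=.06,max_force=15),env.read_tool_pos(),env.read_wrist_force())
print(env.line_to(p+s*.108,rate=.03,max_force=15),env.read_tool_pos(),env.read_wrist_force(),env.read_grip_width(),env.read_time_s())
c=shot("top"); np.savez("t4",**c)
d=shot("scene"); 
save("t4",np.hstack([cv2.resize(c["color"][110:220,100:200],(400,440),interpolation=2),cv2.resize(d["color"][240:350,410:510],(400,440),interpolation=2)]))
```

```text
False [0.54776035 0.23321447 0.00623922] [ 1.15562256  2.75437338 -3.9273312 ]
True [0.56479411 0.23295704 0.00533372] [-0.36548359 -0.44227454  3.57256477] 0.021076690965186832 12.0417
```

View pics/t4.png

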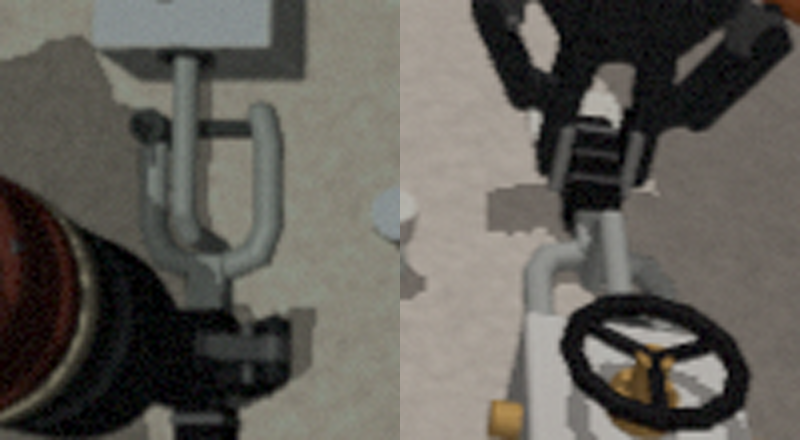

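The gate is shut at v≈128, across the mouth, and the bar is inside the bow near its back at (207,243). I'll release and retreat.

Run:
```python
from h import *
p=np.array(env.read_tool_pos())
env.open(); print(env.read_grip_width())
print(env.line_to([p[0],p[1],.12],rate=.1,max_force=15)); 
env.move_ptp([.42,.05,.25],q(0)); env.hold(.3)
c=shot("top"); d=shot("scene"); print(env.read_time_s(),env.read_wrist_force())
save("t5",np.hstack([cv2.resize(c["color"][110:270,100:200],(350,560),interpolation=2),cv2.resize(d["color"][230:350,410:510],(440,528),interpolation=2)[:, :].copy() if 0 else cv2.resize(d["color"][230:350,410:510],(440,560),interpolation=2)]))
```

```text
0.08574693309451652
False
15.5333 [-0.49510388  0.23878629  0.05603639]
```

View pics/t5.png

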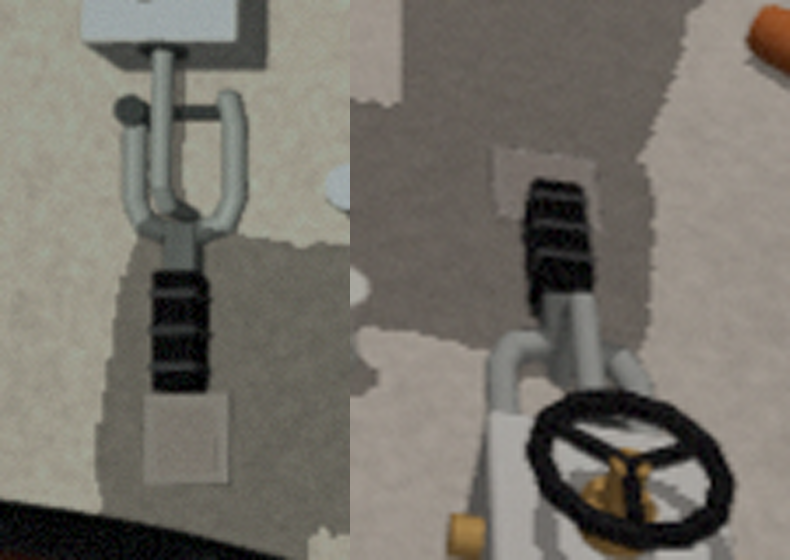

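The hook lies flat with its gate shut at v≈112 and the bar inside the bow at (180,213); the robot is clear.

```bash
python3 -c "
from rig import env
print(env.hand_in())"
```

```text
the job is handed in; nothing more can be done
None
```

The tagged snap hook is clipped on the handwheel block's ring bar with its gate shut, lying flat and released, and the job was handed in at about 15.5 s of the 40 s allowed (no verdict was returned).

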